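# Free the travel latch of the standards locker and open its door

### The job

Open the small standards locker on the worktop: draw its door out until the travel latch catches, reach down through the gap behind the top of the door, press the sprung blue hook down with the fingertips just far enough and, keeping it down, ease the door out past the catch. Then swing the door wide open, to about a right angle, and leave it standing so. The latch is plastic, so force neither the hook nor the catch, and leave the bottle, the vial and the timer beside the locker as they stand.

Things in the scene. Friction and masses are not known exactly. Their poses are not given: they have to be found in the camera images.
- spill_tray: Grey tray 210x290x12 mm, fixed; origin centre of underside, x to the back, y left. The fixed locker stands centred in it (to 2 mm, 0.01 rad): white box 140 deep (x), 240 wide (y), 160 high, front (-x) at tray x = -70. Levelling feet hold its underside 13 to 33 mm above the worktop: NOT measured, find heights by touch. All heights H below are above that underside (mm).
- hinge_line (a point): Point at worktop level plumb below the door's upright hinge: tray x -70, y +120 mm; axes as tray. Grey door with clear pane, 16 thick, 240 wide, top at H 160, its inner face through this line. Bow handle in front: level steel bar 12 thick, 90 mm between its posts, middle 165 mm from the hinge, centre line 44 mm in front of the door's face (38 mm free behind the bar), H 134.
- door (a joint): Door angle, rad: 0 shut, grows as its free right edge swings out to the robot, at most 1.9; starts at 0 to 0.06. Light friction (under 1 N at the handle) keeps it where it is left. The latch stops it at about 0.19, where the gap between the door's inner face and the locker is about 36 mm at the latch. Past 0.30 the barb is in front of the catch and the door is free.
- latch_place (a point): Worktop point plumb below the latch with the door shut, 190 mm from the hinge; does not move with the door. On the inner face sits a blue sprung hook arm (hook_c0) 16 wide, pointing into the locker. Across it, axis 17 mm behind the inner face, a thumb bar (hook_c1) 22 wide, 10 thick, top at H 142, 18 mm below the door's top. Barb (hook_c2) 48-56 mm behind the inner face.
- catch_place (a point): Worktop point plumb below the catch: a fixed steel lip (strike_c0) under the locker's top panel. The barb stands 6 mm up behind it. The thumb bar takes 0.5 N at first, then 2.5 to 3.5 N more per mm; the barb clears the lip at 10 to 11.5 N (about 3 mm down), so hold 12 to 14 N. Over 16 N on the hook breaks it; pulling the barb against the lip with over 20 N breaks the catch.
- bottle_blue: Plastic reagent bottle with a blue cap, 52 mm across, 115 mm high, upright and loose to the right of the locker; origin at the centre of its base. Leave it alone.
- vial_clear: Glass vial with a white crimp cap, 27 mm across, 64 mm high, upright and loose in front of the bottle; origin at the centre of its base. Leave it alone.
- bench_timer: White three-button timer, 62 x 66 x 19 mm, lying loose to the left in front of the locker; origin at the centre of its underside. Leave it alone.

How it is judged:
By the outcome, as a careful person would: the job done as asked, in the order asked, and still so for the second after the job is handed in, with the robot touching nothing.
It also fails if it takes over 61 s, if anything falls off the work surface, if the arm or the gripper's body presses on something with over 40 N, if the wrist force passes 120 N, or if a joint passes its speed limit or range.

### The arm

A 6-joint arm with a two-finger parallel gripper is mounted at the origin on a cart in front of the work surface, level with it; the furniture and walls round the work are solid. World frame = base frame: x ahead of the robot, y to its left, z up, the work surface at z = 0. Lengths are in m, angles in rad, forces in N, time in s.
With the tool pointing down it reaches from about 0.35 to 0.775 m from the base axis. Payload 5.5 kg.
Tool frame: the origin (TCP) lies on the centre line of the jaws, within the pads' length; the fingertips stand 11 mm ahead of it and the grasp point (between the pads) lies 8 mm behind it (env.tip_extent is the distance from the TCP to the fingertips, in m); z points along the fingers, y is the line along which they close (so a half turn about z gives the same grasp; the last joint's range is limited). The gripper opens to 85 mm and grips with 20 to 120 N. Pads are 22 mm wide; open, the fingers measure 114 mm over their backs; the gripper's body (76 mm by 85 mm) begins 54 mm behind the grasp point. The pads swing forward as they close: fully open they stand 13 mm farther back than shut.
Start: joints at [-1.438, 0.313, 0.046, 1.304, 0, 1.431], TCP at [0.155, -0.554, 0.242] pointing down, gripper open.
Joint ranges: [-2.76, 2.76], [-0.86, 1.69], [-1.03, 1.26], [-2.2, 2.34], [-1.47, 1.5], [-3.14, 3.14]. Speed limits (rad/s): [2.57, 2.57, 3.14, 3.14, 3.14, 3.14].

### API

Orientations are given as a unit quaternion [w, x, y, z].
In Python, from workcell import env gives the robot as it stands.
- The arm moves only by the shell command python3 -m jog 'ROWS' [FORCE]. ROWS is JSON, a list of rows, each a list of 5 numbers: the gripper's target within -1 to 1 (shut at 1, half-way at 0, fully open at -1), then the shift along the tool's x, y, z in m, then the turn about the tool's z in degrees. In form: [[fingers, tx, ty, tz, turn], ...]. A call has 1 to 5 rows; each row shifts and turns the commanded pose from where the row before left it, along the tool's axes as they then stand; what a row does not reach is not made up. A row lasts 1/12 s, in which the tool goes at most 41.7 mm and 7.16 degrees, less where a joint would pass 70% of its speed; a pose out of reach is approached as far as the arm can. A call is refused whole if a number of a shift passes 0.0417 or a number of a turn 7.16, either way. A call with a gripper value outside its range is refused whole. The fingers move at their own pace and stop on an object; FORCE is the grip in N (left out, the last holds). Time passes only in rows, so rows that do not move let the fingers close. It gives the time, the measured TCP pose, the force, the opening and the grip force at its end, in the units of the state.
- env.get_state(): the state, without advancing time (a new reading comes with each control period).
- env.read_camera(name): name is "scene" or "side" or "wrist"; returns a dict with "img" (384x512x3 uint8, red, green, blue), "fov_y" (degrees; the focal length in pixels is half the picture's height over the tangent of half this angle, whatever the lens; pixels are square), "cx", "cy" (the principal point, pixels), "D" ([k1, k2, p1, p2, k3] as OpenCV has them; the pictures are not rectified), "T" (4x4, takes a point from camera to world coordinates). Camera axes: x right, y up, looking along -z (the intrinsics and any distortion apply to the point x, -y, -z); pixel columns grow to the right and rows downward; lengths in m; the calibration is good to about 2 mm. A picture is of the moment at which its call begins. There is no depth.
- env.hand_in(): hands the job in; it is judged then, once.
The state is a dict: "clock": time; "joint_pos": joint angles; "qvel": joint speeds; "tau": joint torques, N m; "tcp_pos": TCP position; "orientation": TCP orientation; "wrist_force": force on the tool from outside, world axes, zero at the start; "ft_torque": the same for the moment, N m; "finger_gap": finger opening in m; "grip_force": force on a finger pad.
Only numpy, scipy, OpenCV 4.12 (cv2) and the standard library are available. Lean on these libraries where they do the work, as an engineer would, in place of code of your own. Each camera call takes 0.05 s, during which the arm holds its last target. There are 200 camera calls.

## Working session

There is one attempt and no reset: what is moved stays moved. The work goes in short steps, Python scripts to look and compute and a shell command to move; the robot and the scene stay as the last step left them, time stands still between calls to the robot, and variables do not carry over. Pictures are saved under pics/ and viewed, at most 10 in all, crops included, and the job is handed in when it is done.

```bash
ls; mkdir -p pics; python3 - <<'E'
from workcell import env
import cv2,numpy as np
s=env.get_state(); print({k:np.round(v,3).tolist() for k,v in s.items()}, env.tip_extent)
ims=[]
for n in ("scene","side"):
    c=env.read_camera(n); cv2.imwrite(f"pics/{n}0.png",c["img"][:,:,::-1]); print(n,c["fov_y"],c["cx"],c["cy"],c["D"],np.round(c["T"],4).tolist())
E
```

```text
pics
{'clock': 0.0, 'joint_pos': [-1.438, 0.314, 0.045, 1.304, -0.0, 1.431], 'qvel': [-0.0, 0.002, 0.001, 0.0, -0.001, -0.001], 'tau': [0.0, -48.063, 29.853, 0.02, -0.0, 0.0], 'tcp_pos': [0.155, -0.553, 0.241], 'orientation': [-0.001, 0.991, 0.136, -0.0], 'wrist_force': [-0.018, -0.318, -0.325], 'ft_torque': [-0.042, 0.06, -0.028], 'grip_force': 0.0, 'finger_gap': 0.085} 0.011
scene 48.06772558816154 250.37176351444734 183.6873213827243 [0.01832526 0.         0.         0.         0.        ] [[-0.2926, 0.4134, -0.8623, -0.3408], [-0.956, -0.1453, 0.2548, 0.0626], [-0.02, 0.8989, 0.4377, 0.5156], [0.0, 0.0, 0.0, 1.0]]
side 52.85742909786766 257.2096980372131 189.73601791230777 [-0.03978848  0.          0.          0.          0.        ] [[0.2878, 0.6179, -0.7317, -0.134], [-0.9575, 0.1698, -0.2331, -0.4115], [-0.0198, 0.7677, 0.6405, 0.6556], [0.0, 0.0, 0.0, 1.0]]
```

View pics/scene0.png

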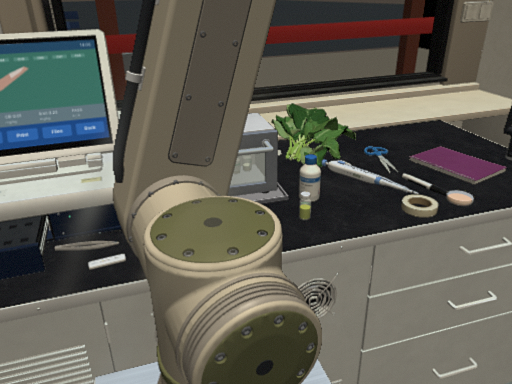

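View pics/side0.png

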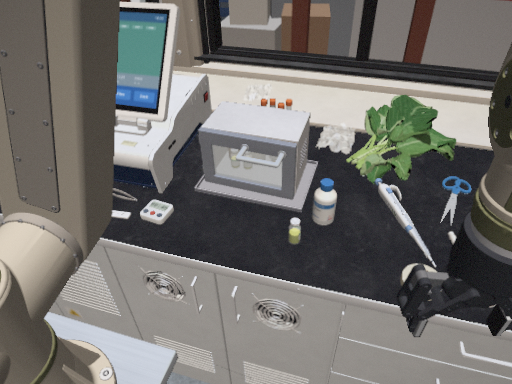

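The side view shows the whole locker on its tray (about 200-318, 100-205), with the bottle at (325,200), the vial at (295,232) and the timer at (157,212). In the scene view the arm hides most of the locker. I'll enlarge the side view for tray corners.

```bash
python3 - <<'E'
import cv2
i=cv2.imread("pics/side0.png")[90:250,130:345]
i=cv2.resize(i,None,fx=3.7,fy=3.7,interpolation=cv2.INTER_CUBIC)
for k in range(0,215,20): cv2.putText(i,str(130+k),(int(k*3.7),10),0,.35,(0,0,255)); cv2.line(i,(int(k*3.7),12),(int(k*3.7),18),(0,0,255))
for k in range(0,160,20): cv2.putText(i,str(90+k),(0,int(k*3.7)+4),0,.35,(0,0,255))
cv2.imwrite("pics/side0z.png",i)
E
```

```text
(no output)
```

View pics/side0z.png

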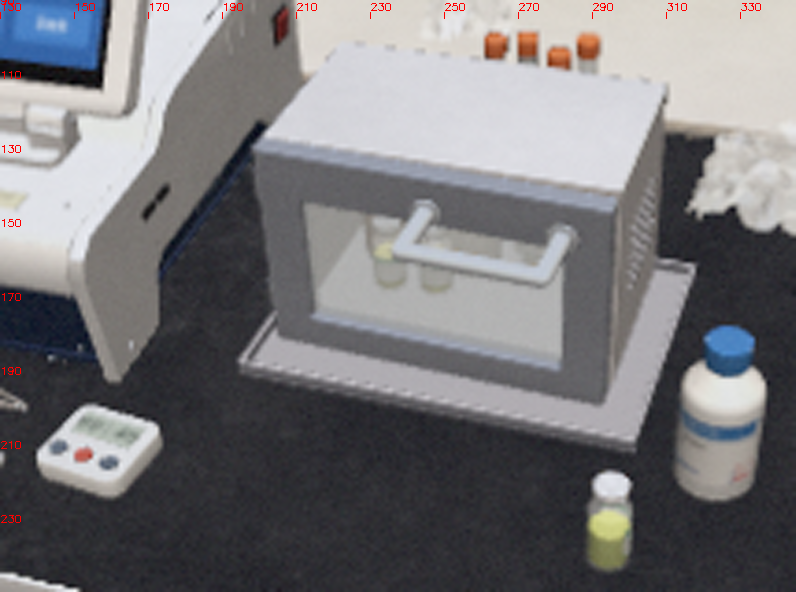

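The tray's top rim shows its front-left corner near (195,187), front-right near (301,209) and back-right near (318,162). The handle bar runs from (237,157) to (278,164).

```bash
cat > h.py <<'E'
from workcell import env
import cv2,numpy as np
def ray(c,uv):
    f=192/np.tan(np.radians(c["fov_y"]/2)); K=np.array([[f,0,c["cx"]],[0,f,c["cy"]],[0,0,1.]])
    p=cv2.undistortPoints(np.array([[uv]],float),K,np.array(c["D"],float))[0,0]
    d=c["T"][:3,:3]@np.array([p[0],-p[1],-1]); return c["T"][:3,3],d
def onz(c,uv,z):
    o,d=ray(c,uv); return o+d*(z-o[2])/d[2]
def proj(c,P):
    f=192/np.tan(np.radians(c["fov_y"]/2)); K=np.array([[f,0,c["cx"]],[0,f,c["cy"]],[0,0,1.]])
    q=(np.linalg.inv(c["T"])@np.r_[P,1])[:3]; q=q*[1,-1,-1]
    return cv2.projectPoints(q[None],np.zeros(3),np.zeros(3),K,np.array(c["D"],float))[0][0,0]
E
python3 - <<'E'
from h import *
c=env.read_camera("side")
z=3.7; P=lambda u,v:(130+(u+.5)/z-.5,90+(v+.5)/z-.5)
FL=onz(c,P(240,360),.012);FR=onz(c,P(634,440),.012);BR=onz(c,P(696,266),.012)
print(FL,FR,BR,np.linalg.norm(FL-FR),np.linalg.norm(BR-FR))
y=(FL-FR);x=(BR-FR)
ay=np.arctan2(-y[0],y[1]);ax=np.arctan2(x[1],x[0]);print("yaw",ax,ay)
for n,p,h in(("bottle",P(715,482),0),("bottlecap",P(730,340),.115),("vial",P(609,557),0),("vialcap",P(612,482),.064),("timer",P(100,448),.019)):print(n,onz(c,p,h))
for yaw in (ay,(2*ay+ax)/3):
    R=np.array([[np.cos(yaw),-np.sin(yaw)],[np.sin(yaw),np.cos(yaw)]])
    t=np.mean([FL[:2]-R@[-.105,.145],FR[:2]-R@[-.105,-.145],BR[:2]-R@[.105,-.145]],axis=0)
    print("tray",t,yaw)
    for H0 in (.013,.023,.033):
      for n,q in (("topFL",(-.086,.12,.16)),("topFR",(-.086,-.12,.16)),("topBR",(.07,-.12,.16)),("barL",(-.13,.0,.134)),("barR",(-.13,-.09,.134))):
        W=np.r_[t+R@q[:2],q[2]+H0]; uv=proj(c,W); print(H0,n,W.round(4),((uv-[130,90])*z).round(0))
E
```

```text
[ 0.56836513 -0.01418574  0.012     ] [ 0.56070815 -0.30145023  0.012     ] [ 0.76650775 -0.30704223  0.012     ] 0.287366524035569 0.2058755576963873
yaw -0.02716536734772396 -0.026648490234433275
bottle [ 0.54806867 -0.35852734  0.        ]
bottlecap [ 0.5522009  -0.35662028  0.115     ]
vial [ 0.46490122 -0.30637422  0.        ]
vialcap [ 0.46529856 -0.30533463  0.064     ]
timer [0.45159604 0.03394305 0.019     ]
tray [ 0.66813577 -0.16017581] -0.026648490234433275
0.013 topFL [ 0.5854 -0.0379  0.173 ] [252. 156.]
0.013 topFR [ 0.579  -0.2778  0.173 ] [614. 215.]
0.013 topBR [ 0.7349 -0.282   0.173 ] [669.  93.]
0.013 barL [ 0.5382 -0.1567  0.147 ] [405. 258.]
0.013 barR [ 0.5358 -0.2467  0.147 ] [546. 283.]
0.023 topFL [ 0.5854 -0.0379  0.183 ] [251. 143.]
0.023 topFR [ 0.579  -0.2778  0.183 ] [615. 201.]
0.023 topBR [ 0.7349 -0.282   0.183 ] [670.  80.]
0.023 barL [ 0.5382 -0.1567  0.157 ] [404. 245.]
0.023 barR [ 0.5358 -0.2467  0.157 ] [546. 269.]
0.033 topFL [ 0.5854 -0.0379  0.193 ] [249. 129.]
0.033 topFR [ 0.579  -0.2778  0.193 ] [616. 187.]
0.033 topBR [ 0.7349 -0.282   
[... 213 characters left out ...]
 156.]
0.013 topFR [ 0.579  -0.2778  0.173 ] [614. 215.]
0.013 topBR [ 0.7349 -0.282   0.173 ] [669.  93.]
0.013 barL [ 0.5382 -0.1567  0.147 ] [405. 258.]
0.013 barR [ 0.5358 -0.2467  0.147 ] [546. 283.]
0.023 topFL [ 0.5854 -0.0379  0.183 ] [251. 143.]
0.023 topFR [ 0.579  -0.2778  0.183 ] [615. 201.]
0.023 topBR [ 0.7349 -0.282   0.183 ] [670.  80.]
0.023 barL [ 0.5382 -0.1567  0.157 ] [404. 245.]
0.023 barR [ 0.5358 -0.2467  0.157 ] [546. 269.]
0.033 topFL [ 0.5854 -0.0379  0.193 ] [249. 129.]
0.033 topFR [ 0.579  -0.2778  0.193 ] [616. 187.]
0.033 topBR [ 0.7349 -0.282   0.193 ] [671.  67.]
0.033 barL [ 0.5382 -0.1567  0.167 ] [403. 231.]
0.033 barR [ 0.5358 -0.2467  0.167 ] [546. 256.]
```

```bash
R='[1,0.0373,-0.0176,0,0]'; python3 -m jog '[[1,0.037,-0.0175,0,0],[1,0.037,-0.0175,0,0],[1,0.037,-0.0175,0,0],[1,0.037,-0.0175,0,0],[1,0.037,-0.0175,0,0]]' 30
python3 -m jog '[[1,0.037,-0.0175,0,0],[1,0.037,-0.0175,0,0],[1,0.037,-0.0175,0,0],[1,0.037,-0.0175,0,0],[1,0.037,-0.0175,0,0]]'
python3 -m jog '[[1,0.037,-0.0175,0,0],[1,0.037,-0.0175,0,0],[1,0.037,-0.0175,0,0],[1,0,0,0,-7],[1,0,0,0,-7]]'
python3 -m jog '[[1,0,0,0,-7],[1,0,0,0,-7],[1,0,0,0,-7],[1,0,0,0,-7],[1,0,0,0,-7]]'
python3 -c "
from workcell import env
print(env.get_state()['joint_pos'],env.tip_extent)"
```

```text
clock: 0.57
tcp_pos: [0.3104, -0.4182, 0.2421]
orientation: [-0.0, 0.991, 0.136, -0.0]
wrist_force: [0.7, -0.4, 0.2]
finger_gap: 0.0254
grip_force: 0.0
clock: 0.98
tcp_pos: [0.4652, -0.2838, 0.2422]
orientation: [-0.0, 0.991, 0.136, -0.0]
wrist_force: [0.7, -1.5, 0.3]
finger_gap: -0.0
grip_force: 0.0
clock: 1.4
tcp_pos: [0.5584, -0.2026, 0.2414]
orientation: [-0.0, 0.965, 0.261, -0.0]
wrist_force: [0.1, 0.7, 0.3]
finger_gap: -0.0003
grip_force: 0.0
clock: 1.82
tcp_pos: [0.5567, -0.2049, 0.2418]
orientation: [-0.0, 0.843, 0.537, -0.0]
wrist_force: [0.2, -0.3, 0.4]
finger_gap: 0.0001
grip_force: 0.0
[-4.87933663e-01  3.49938467e-01  9.67824820e-02  1.31852113e+00
 -1.08835015e-04  1.51941384e+00] 0.011
```

```bash
python3 -m jog '[[1,0,0,0,-7],[1,0,0,0,-7],[1,0,0,0,-7],[1,0,0,0,-7],[1,0,0,0,-7]]' >/dev/null
python3 -m jog '[[1,0,0,0,-7],[1,0,0,0,-7],[1,0,0,0,-7],[1,0,0,0,-7],[1,0,0,0,-7]]' >/dev/null
python3 -m jog '[[1,0,0,0,-7],[1,0,0,0,-7],[1,0,0,0,-7],[1,0,0,0,-7],[1,0,0,0,-7]]'
python3 -m jog '[[1,0,0,0,-7],[1,0,0,0,0],[1,0,0,0,0]]'
python3 - <<'E'
from h import *
s=env.get_state();print(s['tcp_pos'],s['orientation'])
c=env.read_camera("scene");a=c["img"][110:260,190:330];w=env.read_camera("wrist");b=env.read_camera("side")["img"][90:220,180:330]
print(w["fov_y"],w["cx"],w["cy"],np.round(w["T"],4).tolist())
for n,q in (("topFL",(-.086,.12,.16)),("topFR",(-.086,-.12,.16)),("barL",(-.13,0,.134)),("barR",(-.13,-.09,.134))):
    W=np.r_[[.6681,-.1602]+np.array([[1,.0267],[-.0267,1]])@q[:2],q[2]+.0185];print(n,W,proj(w,W))
p=np.hstack([cv2.resize(a,(400,300)),cv2.resize(b,(400,300))])
p=np.vstack([p,np.hstack([cv2.resize(w["img"],(400,300)),np.zeros((300,400,3),np.uint8)])])
cv2.imwrite("pics/v1.png",p[:,:,::-1])
E
```

```text
clock: 3.07
tcp_pos: [0.5566, -0.205, 0.2419]
orientation: [-0.0, 0.087, 0.996, 0.0]
wrist_force: [0.1, -0.1, 0.1]
finger_gap: 0.0
grip_force: 0.0
clock: 3.32
tcp_pos: [0.5567, -0.205, 0.242]
orientation: [-0.0, 0.031, 1.0, 0.0]
wrist_force: [-0.0, -0.2, -0.8]
finger_gap: -0.0001
grip_force: 0.0
[ 0.55667704 -0.20502381  0.24195814] [-3.02214797e-04  3.10933505e-02  9.99516433e-01  1.11359388e-04]
67.0944525358701 255.43390026521325 191.58266578531584 [[0.0616, -0.9517, -0.3009, 0.4818], [0.9981, 0.0585, 0.0193, -0.1997], [-0.0007, -0.3015, 0.9535, 0.3749], [0.0, 0.0, 0.0, 1.0]]
topFL [ 0.585304  -0.0379038  0.1785   ] [475.26015332 230.57634509]
topFR [ 0.578896  -0.2779038  0.1785   ] [160.49366348 241.43640264]
barL [ 0.5381   -0.156729  0.1525  ] [314.39459504 171.3162695 ]
barR [ 0.535697 -0.246729  0.1525  ] [200.65126522 175.15904687]
```

View pics/v1.png

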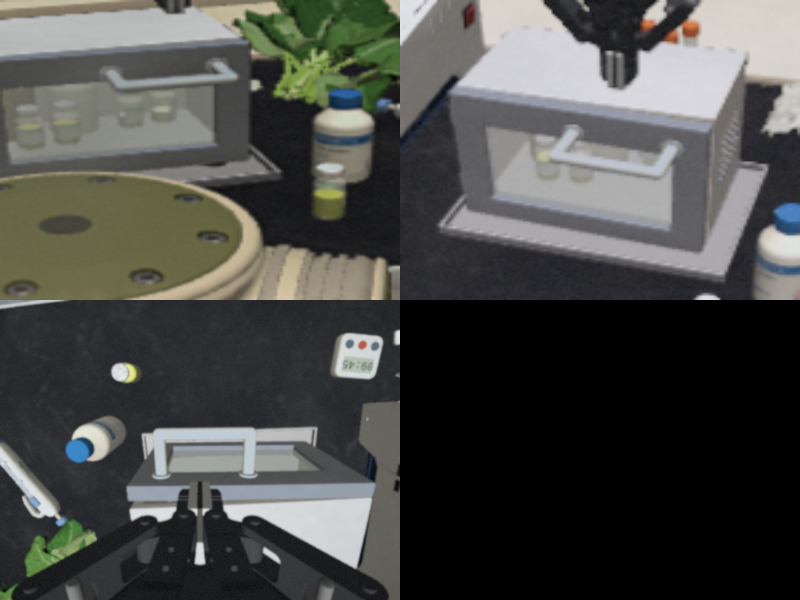

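The wrist view shows the shut fingers above the door, with the bar across panel (155-252, 435). The door is nearly shut, at about 0.02 rad, so I'll lower the fingers into the gap behind the bar.

```bash
python3 -m jog '[[1,0,0,0.025,0],[1,0,0,0.02,0],[1,0,0,0.005,0],[1,0,0,0.005,0]]'
python3 -m jog '[[1,0,0,0.005,0],[1,0,0,0.005,0],[1,0,0,0.005,0],[1,0,0,0.005,0],[1,0,0,0,0]]'
python3 - <<'E'
from h import *
s=env.get_state();print(s['tcp_pos'],s['wrist_force'])
w=env.read_camera("wrist");b=env.read_camera("side")["img"][90:220,180:330]
cv2.imwrite("pics/v2.png",np.hstack([cv2.resize(w["img"],(400,300)),cv2.resize(b,(400,300))])[:,:,::-1])
E
```

```text
clock: 3.8
tcp_pos: [0.5562, -0.2048, 0.1863]
orientation: [-0.001, 0.03, 1.0, 0.0]
wrist_force: [-0.1, 0.1, 0.8]
finger_gap: -0.0002
grip_force: 0.0
clock: 4.22
tcp_pos: [0.5565, -0.205, 0.1665]
orientation: [-0.0, 0.029, 1.0, 0.0]
wrist_force: [-0.7, -1.0, -0.3]
finger_gap: -0.0004
grip_force: 0.0
[ 0.55650927 -0.2049599   0.16648754] [-0.7002557  -0.96297818 -0.2708353 ]
```

View pics/v2.png

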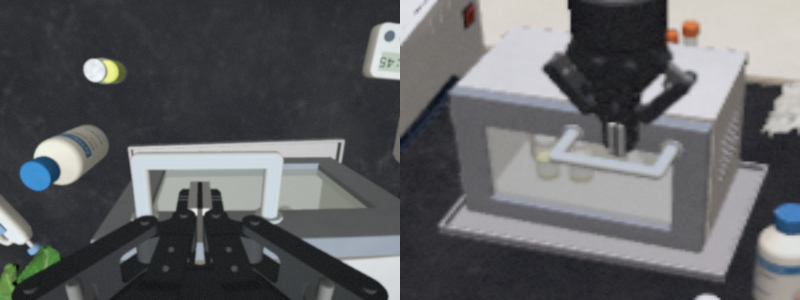

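The fingertips are between the bar and the door face, with both clear. I'll lower the rest of the way and draw the door out gently.

```bash
python3 -m jog '[[1,0,0,0.005,0],[1,0,0,0.005,0],[1,0,0,0.005,0],[1,0,0,0,0]]'
python3 -m jog '[[1,0.004,0,0,0],[1,0.004,0,0,1],[1,0.004,0,0,1],[1,0.004,0,0,1],[1,0.003,0,0,1]]'
python3 -m jog '[[1,0.003,0,0,1],[1,0.003,0,0,1],[1,0.002,0,0,1],[1,0.002,0,0,0],[1,0,0,0,0]]'
```

```text
clock: 4.65
tcp_pos: [0.5561, -0.2048, 0.1509]
orientation: [-0.001, 0.029, 1.0, 0.0]
wrist_force: [-0.5, 0.4, -0.2]
finger_gap: -0.0001
grip_force: 0.0
clock: 5.07
tcp_pos: [0.5376, -0.2035, 0.1526]
orientation: [0.0, 0.065, 0.998, -0.0]
wrist_force: [1.4, 0.4, 0.2]
finger_gap: -0.0001
grip_force: 0.6
clock: 5.48
tcp_pos: [0.5275, -0.2021, 0.1523]
orientation: [-0.0, 0.09, 0.996, -0.0]
wrist_force: [0.1, 0.1, -0.0]
finger_gap: 0.0
grip_force: 0.0
```

```bash
for k in 1 2 3; do python3 -m jog '[[1,0.001,0,0,0],[1,0.001,0,0,0],[1,0,0,0,0]]' | sed -n '2p;4p'; done
```

```text
tcp_pos: [0.526, -0.2017, 0.1523]
wrist_force: [0.4, -0.1, -0.3]
tcp_pos: [0.5239, -0.2013, 0.1523]
wrist_force: [1.9, -1.0, 0.2]
tcp_pos: [0.5221, -0.201, 0.1523]
wrist_force: [0.7, 0.8, -0.7]
```

```bash
for k in 1 2 3; do python3 -m jog '[[1,0.001,0,0,0],[1,0,0,0,0]]' | sed -n '2p;4p'; done
```

```text
tcp_pos: [0.5218, -0.2009, 0.1524]
wrist_force: [4.5, 1.2, -0.7]
tcp_pos: [0.5216, -0.2008, 0.1525]
wrist_force: [7.2, -0.1, -1.9]
tcp_pos: [0.5214, -0.2008, 0.1525]
wrist_force: [9.2, 0.1, -4.1]
```

The latch has caught at about 0.19 rad, with the handle reading 9 N. I'll ease back, rise clear and look.

```bash
python3 -m jog '[[1,-0.006,0,0,0],[1,-0.004,0,0,0],[1,0,0,0,0],[1,0,0,-0.02,0],[1,0,0,-0.03,0]]'|sed -n '2p;4p'
python3 -m jog '[[1,0,0,-0.03,2],[1,0,0,0,0],[1,0,0,0,0]]'
python3 - <<'E'
from h import *
s=env.get_state();q=s['orientation'];yaw=2*np.arctan2(q[2],q[1]);d=np.array([.5738,-.2271])-s['tcp_pos'][:2]
print(s['tcp_pos'],yaw,"need turn deg",np.degrees(yaw-2.924)); x=np.array([np.cos(yaw),np.sin(yaw)]);y=np.array([np.sin(yaw),-np.cos(yaw)]);print("tool shift",d@x,d@y)
w=env.read_camera("wrist");b=env.read_camera("side")["img"][90:220,180:330]
for r,n in((.179,-.017),(.201,-.017)):
    a=.191;t=np.array([-r*np.sin(a)-n*np.cos(a),-r*np.cos(a)+n*np.sin(a)]);W=np.r_[[.6013,-.0384]+np.array([[1,.0267],[-.0267,1]])@t,.1605];print(W,proj(w,W)*400/512)
cv2.imwrite("pics/v3.png",np.hstack([cv2.resize(w["img"],(400,300)),cv2.resize(b,(400,300))])[:,:,::-1])
E
```

```text
tcp_pos: [0.5264, -0.2012, 0.1994]
wrist_force: [0.0, -0.6, 0.3]
clock: 7.4
tcp_pos: [0.5297, -0.203, 0.2343]
orientation: [0.002, 0.108, 0.994, -0.001]
wrist_force: [0.7, -0.5, -1.0]
finger_gap: 0.0001
grip_force: 0.0
[ 0.52966867 -0.20297189  0.23432627] 2.9256011774966706 need turn deg 0.09174071281055114
tool shift -0.048276952210847046 -0.014109427947248291
[ 0.57923079 -0.2169105   0.1605    ] [195.94966547 205.36294332]
[ 0.57447758 -0.23839891  0.1605    ] [174.86486974 205.26678795]
```

View pics/v3.png

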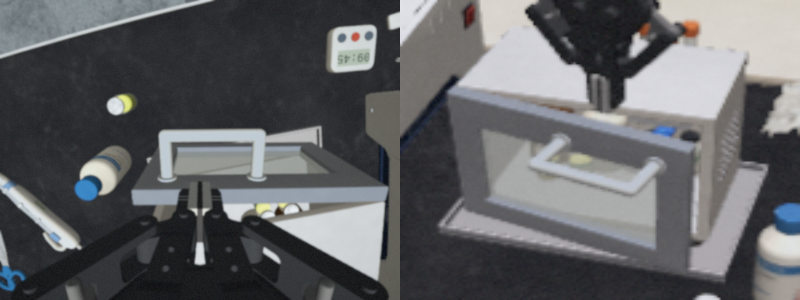

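The door stands ajar and the blue hook shows behind its top, at panel (663,132), roughly side-image (279,147). I'll check its position by colour.

```bash
python3 - <<'E'
from h import *
c=env.read_camera("side");h=cv2.cvtColor(c["img"],cv2.COLOR_RGB2HSV)
m=cv2.inRange(h,(100,110,50),(125,255,255));m[:,:260]=0;m[:,300:]=0;m[:135]=0;m[165:]=0
v,u=np.nonzero(m);print(len(u),u.min(),u.max(),v.min(),v.max(),u.mean(),v.mean())
for x in (u.min(),u.max()): print(x,v[u==x].min(),v[u==x].max())
a=.191
for r,n in((.179,-.012),(.201,-.012),(.179,-.022),(.201,-.022),(.19,-.056)):
    t=np.array([-r*np.sin(a)-n*np.cos(a),-r*np.cos(a)+n*np.sin(a)]);W=np.r_[[.6013,-.0384]+np.array([[1,.0267],[-.0267,1]])@t,.1605];print(r,n,W.round(4),proj(c,W).round(1))
E
```

```text
25 275 282 145 148 278.92 146.32
275 146 147
282 145 147
0.179 -0.012 [ 0.5743 -0.2158  0.1605] [268.7 149.9]
0.201 -0.012 [ 0.5696 -0.2373  0.1605] [277.3 152.4]
0.179 -0.022 [ 0.5841 -0.218   0.1605] [270.8 147.8]
0.201 -0.022 [ 0.5794 -0.2395  0.1605] [279.3 150.2]
0.19 -0.056 [ 0.6149 -0.2361  0.1605] [281.7 141.8]
```

```bash
python3 -m jog '[[1,-0.024,-0.0077,0,0],[1,-0.024,-0.0077,0,0],[1,0,0,0,0],[1,0,0,0.02,0],[1,0,0,0,0]]'
python3 -m jog '[[1,0,0,0.01,0],[1,0,0,0.005,0],[1,0,0,0.005,0],[1,0,0,0.005,0],[1,0,0,0,0]]'
```

```text
clock: 7.97
tcp_pos: [0.5706, -0.2267, 0.2076]
orientation: [-0.004, 0.108, 0.994, 0.001]
wrist_force: [-0.4, -0.0, 0.0]
finger_gap: 0.0001
grip_force: 0.0
clock: 8.38
tcp_pos: [0.572, -0.2273, 0.1864]
orientation: [-0.001, 0.108, 0.994, 0.0]
wrist_force: [-0.2, 1.3, -0.6]
finger_gap: -0.0002
grip_force: 0.0
```

```bash
python3 -m jog '[[1,-0.002,0,0,0],[1,0,0,0.003,0],[1,0,0,0.003,0],[1,0,0,0,0]]'| sed -n '2p;4p'
for k in 1 2; do python3 -m jog '[[1,0,0,0.002,0],[1,0,0,0,0]]'| sed -n '2p;4p';done
```

```text
tcp_pos: [0.5744, -0.228, 0.1809]
wrist_force: [-1.4, 0.1, 0.3]
tcp_pos: [0.5744, -0.228, 0.179]
wrist_force: [-0.8, -1.1, -0.3]
tcp_pos: [0.5744, -0.228, 0.177]
wrist_force: [-0.1, -0.5, -0.4]
```

```bash
for k in 1 2 3 4; do python3 -m jog '[[1,0,0,0.001,0],[1,0,0,0,0]]'| sed -n '2p;4p';done
```

```text
tcp_pos: [0.5745, -0.228, 0.1761]
wrist_force: [0.1, 0.6, 0.3]
tcp_pos: [0.5746, -0.2281, 0.1752]
wrist_force: [0.0, 0.3, 0.0]
tcp_pos: [0.5748, -0.2281, 0.1745]
wrist_force: [0.2, -0.3, 1.7]
tcp_pos: [0.575, -0.2282, 0.1738]
wrist_force: [-0.1, 0.9, 4.4]
```

```bash
for k in 1 2; do python3 -m jog '[[1,0,0,0.001,0],[1,0,0,0,0]]'| sed -n '2p;4p';done; python3 -m jog '[[1,0,0,0,0]]'| sed -n '2p;4p'; python3 -m jog '[[1,0,0,0,0]]'| sed -n '2p;4p'
```

```text
tcp_pos: [0.5752, -0.2283, 0.1732]
wrist_force: [0.1, 0.7, 5.9]
tcp_pos: [0.5753, -0.2283, 0.1725]
wrist_force: [0.2, 0.7, 7.7]
tcp_pos: [0.5753, -0.2283, 0.1727]
wrist_force: [-1.1, 0.9, 8.1]
tcp_pos: [0.5753, -0.2283, 0.1727]
wrist_force: [-0.1, 0.9, 8.1]
```

```bash
python3 -m jog '[[1,0,0,0.001,0],[1,0,0,0.001,0],[1,0,0,0,0]]'| sed -n '2p;4p'; for k in 1 2 3; do python3 -m jog '[[1,0,0,0,0]]'| sed -n '2p;4p';done
```

```text
tcp_pos: [0.5756, -0.2284, 0.1714]
wrist_force: [-0.4, 1.5, 11.7]
tcp_pos: [0.5756, -0.2283, 0.1715]
wrist_force: [-0.5, 1.4, 11.0]
tcp_pos: [0.5756, -0.2284, 0.1715]
wrist_force: [-1.3, 1.2, 11.3]
tcp_pos: [0.5756, -0.2284, 0.1715]
wrist_force: [-0.9, 0.9, 11.4]
```

```bash
python3 -m jog '[[1,0,0,0.0008,0],[1,0,0,0,0]]'| sed -n '2p;4p'; python3 -m jog '[[1,0,0,0,0]]'| sed -n '2p;4p'; python3 -m jog '[[1,0.001,0,0,0],[1,0.001,0,0,0]]'| sed -n '2p;4p'; python3 -m jog '[[1,0,0,0,0]]'| sed -n '2p;4p'
```

```text
tcp_pos: [0.5758, -0.2284, 0.171]
wrist_force: [-0.4, 1.6, 12.8]
tcp_pos: [0.5758, -0.2284, 0.1711]
wrist_force: [-0.4, 1.0, 11.2]
tcp_pos: [0.5745, -0.2282, 0.1713]
wrist_force: [1.1, 0.4, 11.8]
tcp_pos: [0.5743, -0.2282, 0.1713]
wrist_force: [1.0, 1.8, 12.5]
```

```bash
python3 -m jog '[[1,0.001,0,0.0003,0],[1,0.001,0,0,0]]'| sed -n '2p;4p'; for k in 1 2; do python3 -m jog '[[1,0.001,0,0,0.3],[1,0.001,0,0,0.3]]'| sed -n '2p;4p'; done
```

```text
tcp_pos: [0.5726, -0.228, 0.1711]
wrist_force: [1.9, 0.1, 12.4]
tcp_pos: [0.5707, -0.2277, 0.1712]
wrist_force: [1.1, 0.2, 12.2]
tcp_pos: [0.5687, -0.2273, 0.1712]
wrist_force: [0.5, 0.7, 14.8]
```

```bash
for k in 1 2; do python3 -m jog '[[1,0,0,0,0]]'| sed -n '2p;4p'; done; for k in 1 2; do python3 -m jog '[[1,0.001,0,0,0.3],[1,0.001,0,0,0.3]]'| sed -n '2p;4p'; done
```

```text
tcp_pos: [0.5686, -0.2273, 0.1712]
wrist_force: [0.9, -0.2, 12.8]
tcp_pos: [0.5686, -0.2273, 0.1712]
wrist_force: [0.6, 0.3, 12.6]
tcp_pos: [0.5669, -0.227, 0.1712]
wrist_force: [0.9, -0.5, 13.0]
tcp_pos: [0.5649, -0.2266, 0.1712]
wrist_force: [0.9, -1.6, 13.2]
```

```bash
for k in 1 2 3 4 5; do python3 -m jog '[[1,0.001,0,0,0.3],[1,0.001,0,0,0.3],[1,0.001,0,0,0.3]]'| sed -n '2p;4p'; done
```

```text
tcp_pos: [0.562, -0.226, 0.1712]
wrist_force: [1.1, -0.9, 12.3]
tcp_pos: [0.559, -0.2254, 0.1712]
wrist_force: [0.6, -3.0, 12.4]
tcp_pos: [0.5562, -0.2247, 0.1712]
wrist_force: [0.0, -2.6, 13.3]
tcp_pos: [0.5533, -0.224, 0.1712]
wrist_force: [0.1, -3.2, 11.9]
tcp_pos: [0.5504, -0.2232, 0.1712]
wrist_force: [-0.1, -3.6, 11.8]
```

```bash
for k in 1 2 3; do python3 -m jog '[[1,0.001,0.0002,0,0.3],[1,0.001,0.0002,0,0.3],[1,0.001,0.0002,0,0.3]]'| sed -n '2,4p'; done
python3 - <<'E'
from h import *
b=env.read_camera("side")["img"][90:220,180:330];w=env.read_camera("wrist")["img"]
cv2.imwrite("pics/v4.png",np.hstack([cv2.resize(w,(400,300)),cv2.resize(b,(400,300))])[:,:,::-1])
E
```

```text
tcp_pos: [0.5477, -0.2223, 0.1713]
orientation: [0.003, 0.176, 0.984, -0.003]
wrist_force: [-1.1, -4.5, 12.8]
tcp_pos: [0.545, -0.2213, 0.1713]
orientation: [0.003, 0.184, 0.983, -0.004]
wrist_force: [-1.3, -7.2, 11.8]
tcp_pos: [0.5424, -0.2198, 0.1714]
orientation: [0.003, 0.192, 0.981, -0.004]
wrist_force: [-0.8, -7.4, 12.7]
```

View pics/v4.png

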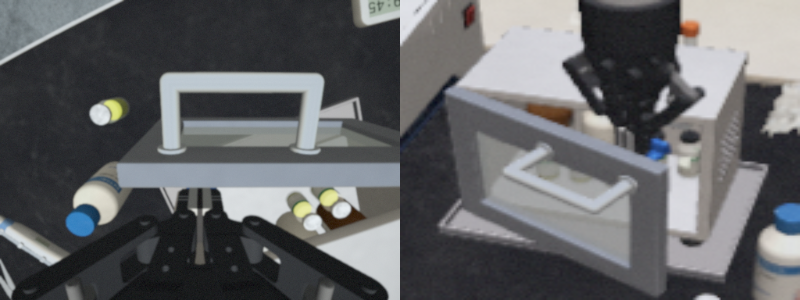

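The door is well past the catch: about 0.35 rad, with the blue hook at panel (655,150) in front of the locker's opening. I'll let the hook up and keep the fingers behind the door's top.

```bash
python3 -m jog '[[1,0,0,-0.002,0],[1,0,0,-0.002,0],[1,0,0,-0.002,0],[1,0,0,-0.002,0],[1,0,0,0,0]]'; python3 -m jog '[[1,0,0,-0.004,0],[1,0,0,0,0]]'| sed -n '2p;4p'
```

```text
clock: 14.73
tcp_pos: [0.5403, -0.2157, 0.1759]
orientation: [-0.001, 0.19, 0.982, 0.0]
wrist_force: [0.8, 0.7, 0.1]
finger_gap: -0.0001
grip_force: 0.0
tcp_pos: [0.5406, -0.2158, 0.1802]
wrist_force: [0.6, -0.4, 0.2]
```

```bash
python3 -m jog '[[1,0.005,0,0,1],[1,0.0065,0,0,2],[1,0.0098,0,0,3],[1,0.0098,0,0,3],[1,0.0098,0,0,3]]'| sed -n '2,4p'
python3 -m jog '[[1,0.0098,0,0,3],[1,0.0098,0,0,3],[1,0.0098,0,0,3],[1,0.0098,0,0,3],[1,0.0098,0,0,3]]'| sed -n '2,4p'
python3 -m jog '[[1,0.0065,0,0,2],[1,0.0033,0,0,1],[1,0,0,0,0]]'
python3 - <<'E'
from h import *
s=env.get_state();q=s['orientation'];yaw=2*np.arctan2(q[2],q[1]);d=s['tcp_pos'][:2]-[.6013,-.0384]
t=np.array([[1,-.0267],[.0267,1]])@d;th=np.pi-.0267-yaw
print("th",th,"r",-t[0]*np.sin(th)-t[1]*np.cos(th),"n",-t[0]*np.cos(th)+t[1]*np.sin(th),s['joint_pos'])
E
```

```text
tcp_pos: [0.5035, -0.1979, 0.18]
orientation: [-0.0, 0.294, 0.956, -0.0]
wrist_force: [1.5, -1.5, 0.8]
tcp_pos: [0.4659, -0.1664, 0.1801]
orientation: [-0.0, 0.416, 0.909, -0.0]
wrist_force: [0.5, -1.7, 0.1]
clock: 15.98
tcp_pos: [0.4596, -0.1584, 0.1801]
orientation: [-0.0, 0.438, 0.899, 0.0]
wrist_force: [0.7, 0.9, -0.4]
finger_gap: 0.0005
grip_force: 0.0
th 0.8804195466559661 r 0.18560981860993372 n -0.007239248457936484 [-4.97234426e-01  1.72269488e-01 -2.93391066e-01  1.10570267e+00
  3.25185978e-05  4.09885111e-01]
```

```bash
python3 -m jog '[[1,0.0065,0,0,2],[1,0.0098,0,0,3],[1,0.0098,0,0,3],[1,0.0098,0,0,3],[1,0.0098,0,0,3]]'| sed -n '2,4p'
python3 -m jog '[[1,0.0098,0,0,3],[1,0.0098,0,0,3],[1,0.0098,0,0,3],[1,0.0098,0,0,3],[1,0.0065,0,0,2]]'| sed -n '2,4p'
python3 -m jog '[[1,0.0065,0,0,2],[1,0.0065,0,0,2],[1,0.0033,0,0,1],[1,0.0033,0,0,1],[1,0,0,0,0]]'
python3 - <<'E'
from h import *
s=env.get_state();q=s['orientation'];yaw=2*np.arctan2(q[2],q[1]);d=s['tcp_pos'][:2]-[.6013,-.0384]
t=np.array([[1,-.0267],[.0267,1]])@d;th=np.pi-.0267-yaw
print("th",th,"r",-t[0]*np.sin(th)-t[1]*np.cos(th),"n",-t[0]*np.cos(th)+t[1]*np.sin(th))
b=env.read_camera("side")["img"];w=env.read_camera("wrist")["img"]
cv2.imwrite("pics/v5.png",np.hstack([cv2.resize(w,(400,300)),cv2.resize(b,(400,300))])[:,:,::-1])
E
```

```text
tcp_pos: [0.4358, -0.1208, 0.1801]
orientation: [0.0, 0.545, 0.838, -0.0]
wrist_force: [-0.4, -1.6, 0.1]
tcp_pos: [0.4211, -0.077, 0.1801]
orientation: [-0.0, 0.643, 0.766, -0.0]
wrist_force: [-1.1, -1.3, 0.3]
clock: 17.23
tcp_pos: [0.4188, -0.0576, 0.1801]
orientation: [-0.0, 0.682, 0.732, 0.0]
wrist_force: [0.2, -0.3, 0.6]
finger_gap: -0.0003
grip_force: 0.0
th 1.4734196177986734 r 0.18349760408433127 n -0.006261085196568209
```

View pics/v5.png

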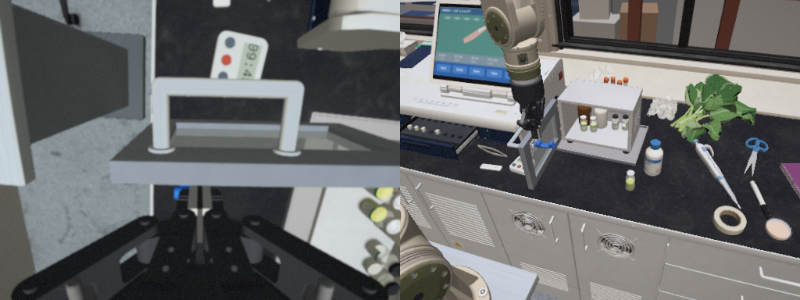

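The door stands near 1.50 rad, and the timer (236,55 in the left panel), vial and bottle are untouched. I'll nudge it slightly more, then withdraw upward.

```bash
python3 -m jog '[[1,0.0033,0,0,1],[1,0.0033,0,0,1],[1,0.0015,0,0,0],[1,0,0,0,0],[1,0,0,0,0]]'| sed -n '2,4p'
python3 -m jog '[[1,-0.003,0,0,0],[1,-0.003,0,0,0],[1,0,0,-0.005,0],[1,0,0,-0.015,0],[1,0,0,-0.03,0]]'| sed -n '2,4p'
python3 -m jog '[[1,-0.02,0,-0.03,0],[1,-0.03,0,-0.02,0],[1,-0.03,0,0,0],[1,-0.03,0,0,0],[1,0,0,0,0]]'| sed -n '1,4p'
python3 - <<'E'
from h import *
c=env.read_camera("side")
for a in (1.45,1.5,1.55,1.6):
    t=np.array([-.24*np.sin(a),-.24*np.cos(a)]);W=np.r_[[.6013,-.0384]+np.array([[1,.0267],[-.0267,1]])@t,.1815];print(a,((proj(c,W)-[140,80])*4).round())
cv2.imwrite("pics/v6.png",cv2.resize(c["img"][80:230,140:340],(800,600))[:,:,::-1])
E
```

```text
tcp_pos: [0.4183, -0.0497, 0.1802]
orientation: [-0.0, 0.694, 0.72, 0.0]
wrist_force: [-0.0, 0.3, -0.5]
tcp_pos: [0.4165, -0.0555, 0.2283]
orientation: [-0.003, 0.695, 0.719, -0.001]
wrist_force: [0.4, 0.3, 0.3]
clock: 18.58
tcp_pos: [0.4233, -0.1704, 0.2809]
orientation: [0.002, 0.696, 0.718, -0.0]
wrist_force: [0.8, 0.2, 0.4]
1.45 [ 91. 434.]
1.5 [ 68. 431.]
1.55 [ 46. 427.]
1.6 [ 25. 423.]
```

View pics/v6.png

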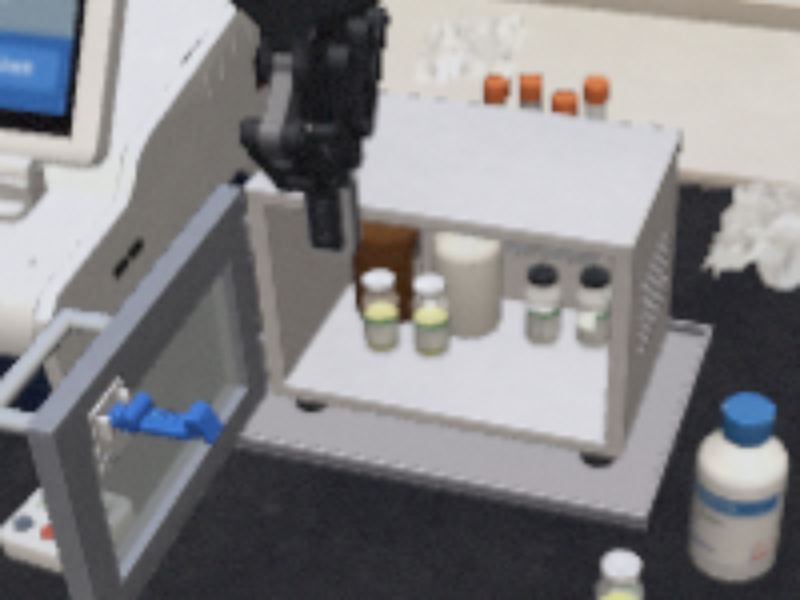

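The inner top corner of the door is near (50,430), which puts the door at about 1.54 rad. The hook is intact, the robot is clear and the loose items stand as they were.

```bash
python3 -c "
from workcell import env
print(env.hand_in())"
```

```text
the job is handed in; nothing more can be done
None
```

The locker door stands open at about 1.54 rad with the hook and catch undamaged as far as I can see; the bottle, vial and timer look undisturbed, and the job was handed in after about 19 s.

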